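# Set the reach gauge to its mark and hold it

## Robot

A 6-joint arm with a two-finger parallel gripper is mounted at the origin on a cart in front of the work surface, level with it; the furniture and walls round the work are solid. World frame = base frame: x ahead of the robot, y to its left, z up, the work surface at z = 0. Lengths are in m, angles in degrees, forces in N, time in s.
With the tool pointing down it reaches from about 0.3 to 0.75 m from the base axis. Payload 8.5 kg.
Tool frame: the origin (TCP) lies on the centre line of the jaws, within the pads' length; the fingertips stand 19 mm ahead of it and the grasp point (between the pads) is the TCP (env.tcp_to_tips is the z of the fingertips in the tool frame, in m); z points along the fingers, y is the line along which they close (so a half turn about z gives the same grasp; the last joint's range is limited). The gripper opens to 85 mm and grips with 20 to 120 N. Pads are 22 mm wide; open, the fingers measure 114 mm over their backs; the gripper's body (76 mm by 85 mm) begins 54 mm behind the grasp point. The pads swing forward as they close: fully open they stand 13 mm farther back than shut.
Start: joints at [-84.013, 21.807, 74.336, -0, 83.858, -12.336], TCP at [0.173, -0.522, 0.25] pointing down, gripper open.
Joint ranges: [-178.18, 178.18], [-50.72, 133.34], [12.68, 142.11], [-81.47, 261.47], [9.98, 163.14], [-165.26, 165.26]. Speed limits (degrees/s): [136.94, 136.94, 180, 180, 180, 180].

## Interface

Orientations are given as a 3x3 rotation matrix whose columns are the frame's x, y, z axes.
In Python, from rig import env gives the robot as it stands.
- The arm moves only by the tool servo_tool, never from a script. Its argument "steps" is a list of rows, each an object of numbers: "tx", "ty", "tz": the shift along the world's x, y, z in cm; "yaw": the turn about the world's z in degrees; "claw": the finger opening in cm, from 0 to 8.54. In form: [{"tx": .., "ty": .., "tz": .., "yaw": .., "claw": ..}, ...]. A call has 1 to 20 rows; each row shifts and turns the commanded pose from where the row before left it; what a row does not reach is not made up. A row lasts 1/10 s, in which the tool goes at most 50 mm and 8.59 degrees, less where a joint would pass 70% of its speed; a pose out of reach is approached as far as the arm can. A call with a gripper value outside its range is refused whole. The fingers move at their own pace and stop on an object; "newtons" is the grip in N (left out, the last holds). Time passes only in rows, so rows that do not move let the fingers close. It gives the time, the measured TCP pose, the force, the opening and the grip force at its end, in the units of the state.
- env.observe(): the state, without advancing time (a new reading comes with each control period).
- env.get_image(name): name is "side" or "top" or "wrist"; returns (picture, depth): 420x560x3 uint8, red, green, blue; 420x560 float32, m along the optical axis (not along the pixel's ray), 0 where there is no reading.
- env.camera_model(name): a dict with "fovy" (degrees; the focal length in pixels is half the picture's height over the tangent of half this angle, whatever the lens; pixels are square), "cx", "cy" (the principal point, pixels), "T" (4x4, takes a point from camera to world coordinates). Camera axes: x right, y down, z forward; pixel columns grow to the right and rows downward; lengths in m; the calibration is good to about 2 mm. A picture is of the moment at which its call begins: read the wrist's pose just before it. camera_model takes no time and is no camera call; for the wrist camera it gives the pose at the moment of the call.
- env.close_job(): hands the job in; it is judged then, once.
The state is a dict: "time_s": time; "q": joint angles; "qvel": joint speeds; "joint_efforts": joint torques, N m; "position": TCP position; "tool_rot": TCP orientation; "ft_force": force on the tool from outside, world axes, zero at the start; "wrist_torque": the same for the moment, N m; "grip_width": finger opening in m; "gripper_force": force on a finger pad.
Only numpy, scipy, OpenCV 4.12 (cv2) and the standard library are available. Lean on these libraries where they do the work, as an engineer would, in place of code of your own. Each camera call takes 0.05 s, during which the arm holds its last target. There are 200 camera calls.

## Task

Set the reach gauge on the bench: first turn its peak-pointer knob anticlockwise, back to the zero stop, then push the lock button fully down so that the sprung arm is free. Then draw the arm out by its upright grip until its index finger is level with the clip on the scale, without overshooting the clip by more than a centimetre, so that the peak pointer records the true reach. The arm springs home if let go, so finish while still holding it out at the clip; leave the clip and the loose things around the gauge where they are.

Things in the scene. Friction and masses are not known exactly. Their poses are not given: they have to be found in the camera images.
- gauge: the reach gauge, fixed to the bench, anywhere in front of the robot and turned up to about 0.5 rad either way. Dark steel base plate 107 x 370 x 12 mm (x from -62 to +45, y from -165 to +205), on its rear (-y) part a grey sleeve 48 x 150 mm whose roof is 52 mm above the bench; from the sleeve a square aluminium arm runs out along +y. Origin on the bench, under the arm's centre line at the front mouth of the sleeve; x across, y along the arm (the way it draws out), z up
- knob_top (a point): centre of the top of the peak-pointer knob, 93 mm above the bench, at y = -115 mm on the gauge. The knob is an upright dark steel fin 44 mm long, 12 mm thick and 34 mm high (from 59 to 93 mm above the bench) over a flat round skirt of 36 mm; below it lies a round dial of 72 mm, top 55 mm above the bench. The point turns with the knob: its x is the fin's length (the pointer is at its -x end), its y the fin's thickness
- peak_knob (a joint): angle of the peak knob in rad: 0 at the zero stop (pointer against the small pin, fin along the gauge's x), growing clockwise seen from above, at most 1.45; turns with 0.04 N m of friction and stays where it is left. When the arm is drawn out past the pointer's reading it carries the pointer along, 1 rad per 90 mm
- button_top (a point): centre of the top of the lock button, a steel plunger of 24 mm diameter in the roof of the sleeve at y = -25 mm on the gauge; its top is 66 mm above the bench when up and 58 mm when down, its fixed collar (38 mm diameter) 56 mm above the bench
- lock_button (a joint): travel of the lock button in m: 0 up (arm locked), 0.008 fully down; takes about 4 N, and stays down where it is left. The arm is free from about 0.006 on
- grip_top (a point): centre of the top of the arm's upright grip, a dark wooden post 20 mm (gauge x) by 24 mm (gauge y), from 45 to 87 mm above the bench; below it a steel block 26 x 26 mm, from 23 to 45 mm. Axes as the gauge's
- reach_arm (a joint): how far the arm is drawn out, in m: 0 home (grip 50 mm from the sleeve's mouth), at most 0.125. A spring pulls it home with 4 N at 0 and 2 N more per 100 mm
- index_tip (a point): tip of the arm's index finger, a 3 mm steel bar that stands out from the foot of the grip to -x over the scale, 24.5 mm above the bench; moves with the arm and lies at the same gauge y as the grip's centre
- mark (a point): the mark: the upright 3 mm blade of the clip on the scale, its top 36 mm above the bench, 6 mm beyond the tip of the index to -x; the arm is at the mark when index and blade have the same gauge y. Axes as the gauge's
- mark_clip (a joint): place of the clip in m: the extension asked of the arm (60 to 100 mm); the clip is stiff, leave it
- wax_tin: loose round open tin of wax, 61 mm across, 18 mm high, on the bench beside the gauge (+x side); origin under its centre; to be left alone
- carving_chisel: loose chisel with a black handle, 70 x 186 x 26 mm, lying on the bench on the -x side of the gauge; origin at the centre of its underside; to be left alone
- offcut1: loose pine offcut 58 x 50 x 12 mm on the bench on the +x side of the gauge; origin at the centre of its underside; to be left alone

How it is judged (in metres and radians):
On the way, in this order (a step that is already met when the one before it is completed fails the run):
1. the peak knob is turned back to its zero stop (within 0.08 rad) (value of joint peak_knob below 0.08 rad), for 0.1 s.
2. the lock button is pushed down (more than 6 mm of 8) (value of joint lock_button above 0.006 m), for 0.1 s.
3. the arm's index is at the clip (within 5 mm), held by the robot (y of index_tip in the frame of mark between -0.005 and 0.005 m and contact force between the fingers and reach_arm above 1.5 N), for 0.3 s.
At the end, for the whole second after the job is handed in: the robot holds the arm still with its index within 5 mm of the clip along the scale (finger force on the arm over 1.5 N), the lock button is down (over 6 mm) and the peak pointer has been carried along (over 0.5 rad) (all of step 3 and velocity of joint reach_arm between -0.01 and 0.01 m/s and value of joint lock_button above 0.006 m and value of joint peak_knob above 0.5 rad); the arm keeps its last pose, push and grip.
It fails at once if the arm is drawn more than 12 mm past the clip (y of index_tip in the frame of mark above 0.012 m).
It fails at once if the clip is shifted by more than 6 mm (distance of mark from where it was at the start of the episode above 0.006 m).
It fails at once if the wax tin is pushed more than 30 mm (distance of wax_tin from where it was at the start of the episode above 0.03 m).
It fails at once if the chisel is pushed more than 30 mm (distance of carving_chisel from where it was at the start of the episode above 0.03 m).
It fails at once if the offcut is pushed more than 30 mm (distance of offcut1 from where it was at the start of the episode above 0.03 m).
It also fails if it takes over 51 s, if anything falls off the work surface, if the arm or the gripper's body presses on something with over 40 N, if the wrist force passes 120 N, or if a joint passes its speed limit or range.

## Working session

There is one attempt and no reset: what is moved stays moved. The work goes in short steps, Python scripts to look and compute and a tool call to move; the robot and the scene stay as the last step left them, time stands still between calls to the robot, and variables do not carry over. Pictures are saved under pics/ and viewed, at most 10 in all, crops included, and the job is handed in when it is done.

Besides the shell and the picture viewer there is one more tool, called after "Call:" in YAML: its name, and indented under it one key for each argument. servo_tool: Moves the arm, as the interface text tells. Its arguments: {"type":"object","properties":{"steps":{"type":"array"},"newtons":{"type":"number"}},"required":["steps"]}

```bash
mkdir -p pics; cat > h.py <<'E'
import numpy as np, cv2
from rig import env
def snap(n,f):
    cm=env.camera_model(n); im,d=env.get_image(n)
    cv2.imwrite(f'pics/{f}.png',im[:,:,::-1]); np.savez(f'pics/{f}.npz',im=im,d=d,T=cm['T'],k=[cm['fovy'],cm['cx'],cm['cy']])
    return im,d,cm
def load(f):
    z=np.load(f'pics/{f}.npz'); k=z['k']
    return z['im'],z['d'],dict(T=z['T'],fovy=k[0],cx=k[1],cy=k[2])
def ray(cm,u,v,z):
    f=210/np.tan(np.radians(cm['fovy'])/2)
    d=cm['T'][:3,:3]@np.array([(u-cm['cx'])/f,(v-cm['cy'])/f,1]); o=cm['T'][:3,3]
    return o+d*(z-o[2])/d[2]
def cloud(d,cm):
    f=210/np.tan(np.radians(cm['fovy'])/2); v,u=np.mgrid[:420,:560]
    P=np.stack([(u-cm['cx'])/f*d,(v-cm['cy'])/f*d,d],-1)
    return P@cm['T'][:3,:3].T+cm['T'][:3,3]
E
python3 - <<'E'
from h import *
for n in('top','side'):
    im,d,cm=snap(n,n+'0'); print(n,cm['fovy'],cm['T'][:3].round(3).tolist(),(d>0).mean())
a=cv2.imread('pics/top0.png');b=cv2.imread('pics/side0.png')
s=env.observe();print(s['tool_rot'],s['time_s'])
E
```

```text
top 45.24929851346584 [[0.005, -0.982, 0.188, 0.403], [-1.0, -0.007, -0.011, 0.015], [0.012, -0.188, -0.982, 0.991]] 0.9959608843537415
side 53.45573181656027 [[0.951, -0.205, 0.233, 0.372], [-0.31, -0.584, 0.75, -0.658], [-0.018, -0.785, -0.619, 0.613]] 0.9959481292517007
[[ 9.49300431e-01  3.14370287e-01 -1.17122078e-04]
 [ 3.14370161e-01 -9.49299558e-01  1.32304699e-03]
 [ 3.04742724e-04 -1.29278876e-03 -9.99999118e-01]] 0.1
```

View pics/top0.png

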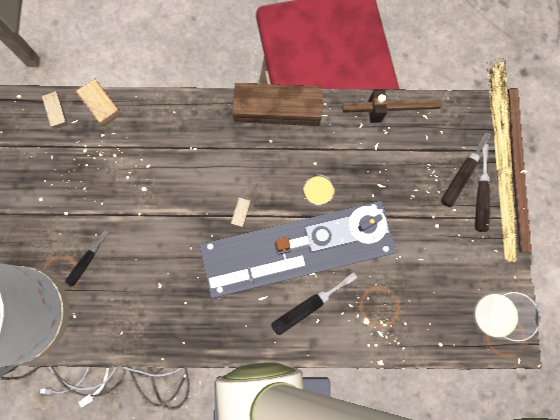

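View pics/side0.png

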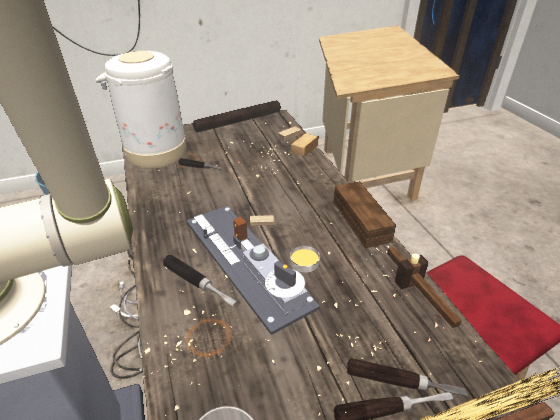

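The top view shows the gauge with the grip at about (283,244), button (321,236), knob (370,222) and clip (251,275). The loose things are the tin (319,190), the offcut (241,212) and the chisel (315,303). The side view agrees. Next I'll zoom in and measure.

```bash
python3 - <<'E'
from h import *
im,d,cm=load('top0')
cv2.imwrite('pics/topc.png',cv2.resize(im[195:305,195:405,::-1],None,fx=3.8,fy=3.8,interpolation=cv2.INTER_CUBIC))
im2,d2,cm2=load('side0')
cv2.imwrite('pics/sidec.png',cv2.resize(im2[200:335,180:330,::-1],None,fx=4.4,fy=4.4,interpolation=cv2.INTER_CUBIC))
for f in('top0','side0'):
    im,d,cm=load(f);P=cloud(d,cm);x,y,z=P[...,0],P[...,1],P[...,2]
    roi=(x>.2)&(x<.55)&(y>-.3)&(y<.25)
    print('bench z',np.median(z[roi&(abs(z)<.02)]))
    for n,lo,hi in(('plate',.008,.0165),('roof',.046,.0535),('high',.075,.11)):
        m=roi&(z>lo)&(z<hi)
        nn,l,st,c=cv2.connectedComponentsWithStats(m.astype(np.uint8))
        for i in range(1,nn):
            if st[i,4]>25:
                q=P[l==i][:,:2].astype(np.float32); r=cv2.minAreaRect(q*1000)
                print(f,n,st[i,4],q.mean(0).round(4),np.round(r[0],1),np.round(r[1],1),round(r[2],1), c[i].round(1))
E
```

```text
bench z 0.00015987183677890204
top0 plate 6386 [ 0.4892 -0.0031] [508.8 -43.4] [107.  370.3] 14.0 [277.3 257.8]
top0 plate 137 [ 0.4442 -0.1331] [ 439.9 -126.5] [13.1 65.1] 33.1 [345.  281.6]
top0 roof 150 [ 0.5231 -0.0701] [525.2 -74.7] [48.2 29.7] 15.8 [313.6 238.1]
top0 roof 313 [ 0.5303 -0.1213] [ 530.2 -124.1] [43.3 54.1] 4.0 [340.8 234.4]
top0 high 103 [ 0.5431 -0.1631] [ 546.3 -166.5] [11.8 31.9] 29.7 [366.9 224.6]
top0 high 154 [ 0.5088 -0.0121] [509.2 -12. ] [20.6 23.9] 16.0 [283.3 243.3]
bench z -0.0013083181823939083
side0 plate 3569 [ 0.4825 -0.0484] [503.4 -42.5] [107.4 372.3] 13.7 [237.2 264.9]
side0 plate 128 [0.5366 0.0099] [535.   14.5] [20.2 62.3] 9.7 [252.6 238.3]
side0 plate 291 [ 0.4109 -0.0989] [399.8 -77.9] [ 20.3 185.1] 38.1 [205.9 287.5]
side0 roof 36 [ 0.5037 -0.0198] [501.2 -18.3] [14.1 27.6] 55.1 [240.4 236.6]
side0 roof 452 [ 0.5225 -0.1072] [ 528.2 -102.7] [49.3 89.2] 14.3 [261.6 262.6]
side0 roof 61 [ 0.5379 -0.2066] [ 539.  -204.6] [19.2 12.3] 11.2 [286.9 298.9]
side0 high 119 [ 0.5046 -0.0154] [505.1 -12.7] [20.6 23.8] 11.7 [239.3 222.6]
side0 high 405 [ 0.2484 -0.0349] [253.1 -30.4] [109.2  36.4] 17.3 [104.7 252.5]
side0 high 182 [ 0.5409 -0.1704] [ 544.6 -169.9] [14.1 39.3] 32.5 [281.7 269.3]
```

View pics/topc.png

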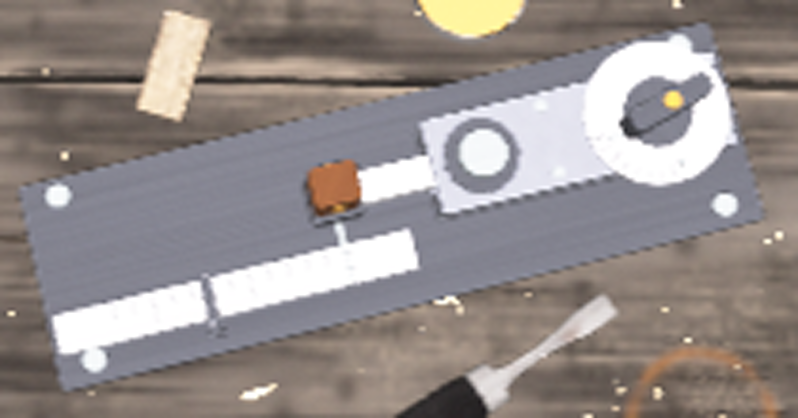

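View pics/sidec.png

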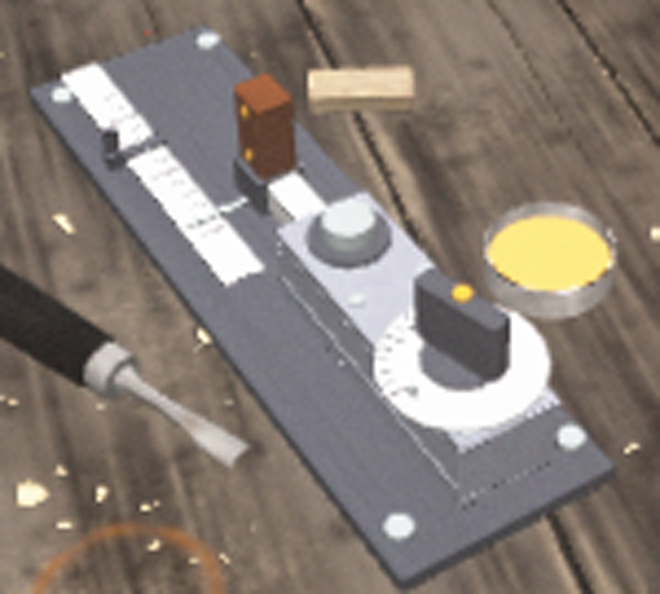

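Gauge yaw is about 14° and its origin about (0.519, -0.060). The fin is turned about 72° clockwise, and the clip is at crop (210,300). I'll measure the clip and the fin in the gauge frame.

```bash
python3 - <<'E'
from h import *
a=np.radians(13.9);c,s=np.cos(a),np.sin(a);R=np.array([[c,-s],[s,c]])
for f in('top0','side0'):
    im,d,cm=load(f);P=cloud(d,cm)
    g=(P[...,:2]-[.519,-.060])@R*1000; z=P[...,2]*1000
    def rep(n,m):
        q=g[m]; 
        if len(q)>2: r=cv2.minAreaRect(q.astype(np.float32)); print(f,n,len(q),'min',q.min(0).round(1),'max',q.max(0).round(1),'mean',q.mean(0).round(1),'z',z[m].max().round(1),np.round(r[0],1),np.round(r[1],1),round(r[2],1))
    B=(g[...,0]>-65)&(g[...,0]<-5)&(g[...,1]>90)&(g[...,1]<190)
    rep('clip>18',B&(z>18)); rep('clip>30',B&(z>30)&(z<40))
    B=(g[...,0]>-50)&(g[...,0]<-14)&(g[...,1]>25)&(g[...,1]<75)
    rep('index',B&(z>19)&(z<27))
    B=(abs(g[...,0])<25)&(g[...,1]>25)&(g[...,1]<75); rep('grip',B&(z>84))
    B=(abs(g[...,0])<16)&(abs(g[...,1]+25)<16); rep('button',B&(z>62))
    B=(abs(g[...,0])<30)&(abs(g[...,1]+115)<30); rep('fin',B&(z>88))
    for v,u in np.argwhere((g[...,0]>-65)&(g[...,0]<-5)&(g[...,1]>90)&(g[...,1]<190)&(z>20)): print(u,v,g[v,u].round(1),z[v,u].round(1),im[v,u],end=';')
    print()
E
```

```text
top0 clip>18 85 min [-51.9  90.9] max [-19.8 184.7] mean [-36.1 131.1] z 38.8 [-35.8 137.8] [32.  93.8] 0.1
top0 clip>30 8 min [-51.8 119.2] max [-44.4 121.9] mean [-47.4 120.6] z 38.8 [-48. 121.] [1.9 7.3] 77.0
top0 index 19 min [-39.9  32.7] max [-14.1  65.4] mean [-26.4  48.7] z 26.9 [-29.4  49.1] [21.4 25. ] 47.4
top0 grip 140 min [-7.7 36.9] max [11.8 60.9] mean [ 2.  48.9] z 91.0 [ 2.  48.9] [24.  19.3] 88.8
top0 button 129 min [ -9.1 -37.2] max [ 13.7 -14.3] mean [  2.3 -25.6] z 70.3 [  2.7 -25.7] [21.9 22.6] 18.4
top0 fin 155 min [  -7.8 -136.4] max [ 12.6 -94.8] mean [   2.4 -115.1] z 98.0 [   2.7 -116.2] [11.9 43.7] 16.4
250 267 [-20.9 118. ] 22.5 [133 133 146];249 269 [-24.2 120.7] 22.3 [136 136 149];249 270 [-26.  121.2] 21.7 [135 135 148];250 271 [-28.2 119.8] 20.9 [149 149 162];248 272 [-29.1 123.9] 20.4 [199 197 207];249 272 [-29.7 122. ] 21.8 [135 137 149];250 272 [-30.2 120.2] 22.2 [137 137 149];249 273 [-31.4 122.5] 20.5 [136 136 148];252 274 [-34.7 117.3] 21.9 [251 250 251];252 278 [-42.  119.1] 20.1 [158 157 167];251 279 [-44.4 121. ] 38.8 [176 177 190];252 279 [-
[... 1650 characters left out ...]
73];206 230 [-48.4 121.4] 32.0 [79 79 81];203 231 [-55.7 120.9] 32.9 [81 79 84];204 231 [-53.2 121.5] 31.3 [78 75 79];205 231 [-50.5 122.9] 29.1 [74 72 74];206 231 [-49.1 120.5] 30.1 [80 77 80];203 232 [-55.4 122.6] 28.7 [94 91 97];204 232 [-52.5 124.4] 26.1 [75 75 79];205 232 [-51.8 120.3] 28.7 [77 72 78];206 232 [-48.4 123.4] 24.9 [74 71 74];203 233 [-55.6 123.2] 25.5 [ 99  98 106];204 233 [-53.4 122.9] 24.7 [75 73 77];205 233 [-51.5 122. ] 24.5 [75 73 77];206 233 [-49.8 120.2] 24.9 [78 74 77];203 234 [-55.8 123.4] 22.6 [ 97  97 104];204 234 [-54.5 120.8] 23.9 [79 77 81];205 234 [-52.1 121.2] 22.4 [82 79 86];204 235 [-54.5 121.8] 20.2 [105 104 111];205 235 [-53.8 117.3] 23.2 [118 119 124];
```

Call:
servo_tool:
  steps:
    - {"tx": 2.34,"ty": 2.19,"tz": -0.6,"yaw": -4.94,"claw": 4}
    - {"tx": 2.34,"ty": 2.19,"tz": -0.6,"yaw": -4.94,"claw": 4}
    - {"tx": 2.34,"ty": 2.19,"tz": -0.6,"yaw": -4.94,"claw": 4}
    - {"tx": 2.34,"ty": 2.19,"tz": -0.6,"yaw": -4.94,"claw": 4}
    - {"tx": 2.34,"ty": 2.19,"tz": -0.6,"yaw": -4.94,"claw": 4}
    - {"tx": 2.34,"ty": 2.19,"tz": -0.6,"yaw": -4.94,"claw": 4}
    - {"tx": 2.34,"ty": 2.19,"tz": -0.6,"yaw": -4.94,"claw": 4}
    - {"tx": 2.34,"ty": 2.19,"tz": -0.6,"yaw": -4.94,"claw": 4}
    - {"tx": 2.34,"ty": 2.19,"tz": -0.6,"yaw": -4.94,"claw": 4}
    - {"tx": 2.34,"ty": 2.19,"tz": -0.6,"yaw": -4.94,"claw": 4}
    - {"tx": 2.34,"ty": 2.19,"tz": -0.6,"yaw": -4.94,"claw": 4}
    - {"tx": 2.34,"ty": 2.19,"tz": -0.6,"yaw": -4.94,"claw": 4}
    - {"tx": 2.34,"ty": 2.19,"tz": -0.6,"yaw": -4.94,"claw": 4}
    - {"tx": 2.34,"ty": 2.19,"tz": -0.6,"yaw": -4.94,"claw": 4}
    - {"tx": 2.34,"ty": 2.19,"tz": -0.6,"yaw": -4.94,"claw": 4}
    - {"tx": 2.34,"ty": 2.19,"tz": -0.6,"yaw": -4.94,"claw": 4}
    - {"claw": 4}
    - {"claw": 4}
  newtons: 30

```text
invalid input at $.steps[16]: expected keys tx, ty, tz, yaw, claw
```

Call:
servo_tool:
  steps:
    - {"tx": 2.34,"ty": 2.19,"tz": -0.6,"yaw": -4.94,"claw": 4}
    - {"tx": 2.34,"ty": 2.19,"tz": -0.6,"yaw": -4.94,"claw": 4}
    - {"tx": 2.34,"ty": 2.19,"tz": -0.6,"yaw": -4.94,"claw": 4}
    - {"tx": 2.34,"ty": 2.19,"tz": -0.6,"yaw": -4.94,"claw": 4}
    - {"tx": 2.34,"ty": 2.19,"tz": -0.6,"yaw": -4.94,"claw": 4}
    - {"tx": 2.34,"ty": 2.19,"tz": -0.6,"yaw": -4.94,"claw": 4}
    - {"tx": 2.34,"ty": 2.19,"tz": -0.6,"yaw": -4.94,"claw": 4}
    - {"tx": 2.34,"ty": 2.19,"tz": -0.6,"yaw": -4.94,"claw": 4}
    - {"tx": 2.34,"ty": 2.19,"tz": -0.6,"yaw": -4.94,"claw": 4}
    - {"tx": 2.34,"ty": 2.19,"tz": -0.6,"yaw": -4.94,"claw": 4}
    - {"tx": 2.34,"ty": 2.19,"tz": -0.6,"yaw": -4.94,"claw": 4}
    - {"tx": 2.34,"ty": 2.19,"tz": -0.6,"yaw": -4.94,"claw": 4}
    - {"tx": 2.34,"ty": 2.19,"tz": -0.6,"yaw": -4.94,"claw": 4}
    - {"tx": 2.34,"ty": 2.19,"tz": -0.6,"yaw": -4.94,"claw": 4}
    - {"tx": 2.34,"ty": 2.19,"tz": -0.6,"yaw": -4.94,"claw": 4}
    - {"tx": 2.34,"ty": 2.19,"tz": -0.6,"yaw": -4.94,"claw": 4}
    - {"tx": 0,"ty": 0,"tz": 0,"yaw": 0,"claw": 4}
    - {"tx": 0,"ty": 0,"tz": 0,"yaw": 0,"claw": 4}
  newtons: 30

```text
time_s: 1.9
position: [0.5472, -0.1713, 0.1538]
tool_rot: [[0.491, -0.871, -0.001], [-0.871, -0.491, 0.0], [-0.001, 0.001, -1.0]]
ft_force: [-0.7, -0.3, 0.7]
grip_width: 0.0401
gripper_force: 0.0
```

```bash
python3 - <<'E'
from h import *
im,d,cm=snap('wrist','w1');P=cloud(d,cm);z=P[...,2]
m=(z>.086)&(z<.102)&(np.hypot(P[...,0]-.547,P[...,1]+.172)<.035)
q=P[m][:,:2].astype(np.float32)*1000;print(m.sum(),z[m].mean(),cv2.minAreaRect(q),q.mean(0))
m=(z>.058)&(z<.075)&(np.hypot(P[...,0]-.525,P[...,1]+.084)<.017);q=P[m][:,:2].astype(np.float32)*1000
print(m.sum(),np.median(z[m]),cv2.minAreaRect(q) if m.sum()>5 else '')
E
```

```text
1590 0.09255777155458901 ((546.3731689453125, -170.87771606445312), (11.95820426940918, 43.610225677490234), 29.90178871154785) [ 547.0703  -172.35643]
925 0.06576247776084562 ((524.2864990234375, -83.84359741210938), (22.946975708007812, 23.81780433654785), 31.806581497192383)
```

View pics/w1.png

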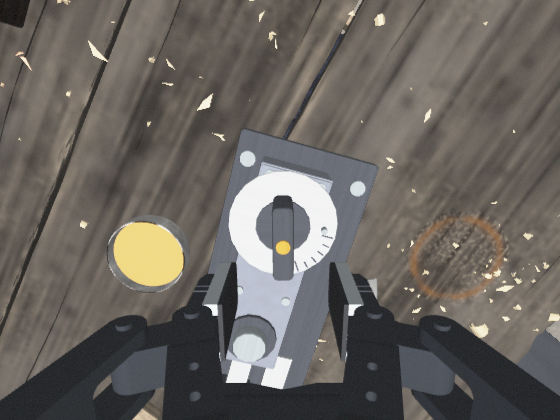

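The wrist view shows the fin at (283,238), centred and aligned between the fingers. Descending and closing.

Call:
servo_tool:
  steps:
    - {"tx": 0,"ty": 0,"tz": -1.5,"yaw": 0,"claw": 4}
    - {"tx": 0,"ty": 0,"tz": -1.5,"yaw": 0,"claw": 4}
    - {"tx": 0,"ty": 0,"tz": -1.5,"yaw": 0,"claw": 4}
    - {"tx": 0,"ty": 0,"tz": -1.5,"yaw": 0,"claw": 4}
    - {"tx": 0,"ty": 0,"tz": -1.0,"yaw": 0,"claw": 4}
    - {"tx": 0,"ty": 0,"tz": 0,"yaw": 0,"claw": 0.5}
    - {"tx": 0,"ty": 0,"tz": 0,"yaw": 0,"claw": 0.5}
    - {"tx": 0,"ty": 0,"tz": 0,"yaw": 0,"claw": 0.5}
    - {"tx": 0,"ty": 0,"tz": 0,"yaw": 0,"claw": 0.5}
    - {"tx": 0,"ty": 0,"tz": 0,"yaw": 0,"claw": 0.5}
    - {"tx": 0,"ty": 0,"tz": 0,"yaw": 0,"claw": 0.5}
  newtons: 30

```text
time_s: 3.05
position: [0.5475, -0.1721, 0.0849]
tool_rot: [[0.489, -0.872, 0.001], [-0.872, -0.489, -0.001], [0.001, -0.0, -1.0]]
ft_force: [-0.9, -2.2, 2.3]
grip_width: 0.0115
gripper_force: 35.3
```

Call:
servo_tool:
  steps:
    - {"tx": 0,"ty": 0,"tz": 0,"yaw": 5,"claw": 0.5}
    - {"tx": 0,"ty": 0,"tz": 0,"yaw": 5,"claw": 0.5}
    - {"tx": 0,"ty": 0,"tz": 0,"yaw": 5,"claw": 0.5}
    - {"tx": 0,"ty": 0,"tz": 0,"yaw": 5,"claw": 0.5}
    - {"tx": 0,"ty": 0,"tz": 0,"yaw": 5,"claw": 0.5}
    - {"tx": 0,"ty": 0,"tz": 0,"yaw": 5,"claw": 0.5}
    - {"tx": 0,"ty": 0,"tz": 0,"yaw": 5,"claw": 0.5}
    - {"tx": 0,"ty": 0,"tz": 0,"yaw": 5,"claw": 0.5}
    - {"tx": 0,"ty": 0,"tz": 0,"yaw": 5,"claw": 0.5}
    - {"tx": 0,"ty": 0,"tz": 0,"yaw": 5,"claw": 0.5}
    - {"tx": 0,"ty": 0,"tz": 0,"yaw": 5,"claw": 0.5}
    - {"tx": 0,"ty": 0,"tz": 0,"yaw": 5,"claw": 0.5}
    - {"tx": 0,"ty": 0,"tz": 0,"yaw": 5,"claw": 0.5}
    - {"tx": 0,"ty": 0,"tz": 0,"yaw": 5,"claw": 0.5}
    - {"tx": 0,"ty": 0,"tz": 0,"yaw": 3,"claw": 0.5}
    - {"tx": 0,"ty": 0,"tz": 0,"yaw": 2,"claw": 0.5}
    - {"tx": 0,"ty": 0,"tz": 0,"yaw": 0,"claw": 0.5}
    - {"tx": 0,"ty": 0,"tz": 0,"yaw": 0,"claw": 0.5}

```text
time_s: 4.85
position: [0.5484, -0.1702, 0.0849]
tool_rot: [[0.969, 0.247, 0.003], [0.247, -0.969, 0.002], [0.003, -0.001, -1.0]]
ft_force: [5.4, 8.3, 1.2]
grip_width: 0.0113
gripper_force: 35.3
```

```bash
python3 - <<'E'
from h import *
o=env.observe();print(o['wrist_torque'],o['ft_force'],o['position'],np.degrees(np.arctan2(*o['tool_rot'][[1,0],[1,1]])))
E
```

```text
[ 1.0351266  -0.80908365 -0.1838118 ] [5.35118584 8.30541173 1.16163717] [ 0.54836165 -0.17019577  0.08490554] -75.71294399691978
```

Call:
servo_tool:
  steps:
    - {"tx": 0,"ty": 0,"tz": 0,"yaw": 0,"claw": 4}
    - {"tx": 0,"ty": 0,"tz": 0,"yaw": 0,"claw": 4}
    - {"tx": 0,"ty": 0,"tz": 0,"yaw": 0,"claw": 4}
    - {"tx": 0,"ty": 0,"tz": 0,"yaw": 0,"claw": 4}
    - {"tx": 0,"ty": 0,"tz": 2,"yaw": 0,"claw": 4}
    - {"tx": 0,"ty": 0,"tz": 2,"yaw": 0,"claw": 4}
    - {"tx": 0,"ty": 0,"tz": 2,"yaw": 0,"claw": 4}
    - {"tx": 0,"ty": 0,"tz": 0,"yaw": 0,"claw": 4}
    - {"tx": 0,"ty": 0,"tz": 0,"yaw": 0,"claw": 4}

```text
time_s: 5.75
position: [0.5471, -0.1717, 0.1439]
tool_rot: [[0.969, 0.247, -0.0], [0.247, -0.969, 0.0], [-0.0, -0.0, -1.0]]
ft_force: [0.1, 0.3, -0.3]
grip_width: 0.04
gripper_force: 0.0
```

```bash
python3 - <<'E'
from h import *
print(env.observe()['position'])
im,d,cm=snap('wrist','w2');P=cloud(d,cm);z=P[...,2]
m=(z>.086)&(z<.102)&(np.hypot(P[...,0]-.547,P[...,1]+.172)<.035)
q=P[m][:,:2].astype(np.float32)*1000;print(m.sum(),z[m].mean(),cv2.minAreaRect(q),q.mean(0))
E
```

```text
[ 0.54708417 -0.17166709  0.14389653]
1730 0.09269730094951066 ((546.5582275390625, -170.32041931152344), (43.46858215332031, 11.793606758117676), 14.63560676574707) [ 548.20654 -170.05524]
```

View pics/w2.png

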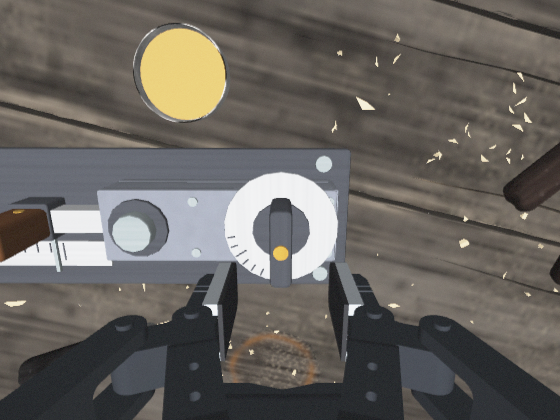

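The knob fin is square to the gauge at (281,240), so it's at the zero stop. The button is at (138,228). Moving over it with the fingers shut.

Call:
servo_tool:
  steps:
    - {"tx": -0.45,"ty": 1.76,"tz": 0,"yaw": 0,"claw": 0}
    - {"tx": -0.45,"ty": 1.76,"tz": 0,"yaw": 0,"claw": 0}
    - {"tx": -0.45,"ty": 1.76,"tz": 0,"yaw": 0,"claw": 0}
    - {"tx": -0.45,"ty": 1.76,"tz": 0,"yaw": 0,"claw": 0}
    - {"tx": -0.45,"ty": 1.76,"tz": 0,"yaw": 0,"claw": 0}
    - {"tx": 0,"ty": 0,"tz": -1.5,"yaw": 0,"claw": 0}
    - {"tx": 0,"ty": 0,"tz": -1.5,"yaw": 0,"claw": 0}
    - {"tx": 0,"ty": 0,"tz": -1.5,"yaw": 0,"claw": 0}
    - {"tx": 0,"ty": 0,"tz": 0,"yaw": 0,"claw": 0}
    - {"tx": 0,"ty": 0,"tz": -0.5,"yaw": 0,"claw": 0}
    - {"tx": 0,"ty": 0,"tz": -0.5,"yaw": 0,"claw": 0}
    - {"tx": 0,"ty": 0,"tz": -0.5,"yaw": 0,"claw": 0}
    - {"tx": 0,"ty": 0,"tz": -0.4,"yaw": 0,"claw": 0}
    - {"tx": 0,"ty": 0,"tz": -0.2,"yaw": 0,"claw": 0}
    - {"tx": 0,"ty": 0,"tz": 0,"yaw": 0,"claw": 0}
    - {"tx": 0,"ty": 0,"tz": 0,"yaw": 0,"claw": 0}

```text
time_s: 7.4
position: [0.5247, -0.0838, 0.0782]
tool_rot: [[0.969, 0.247, -0.0], [0.247, -0.969, 0.0], [-0.0, -0.0, -1.0]]
ft_force: [-0.3, -0.0, 0.9]
grip_width: 0.0
gripper_force: 0.0
```

Call:
servo_tool:
  steps:
    - {"tx": 0,"ty": 0,"tz": -0.15,"yaw": 0,"claw": 0}
    - {"tx": 0,"ty": 0,"tz": -0.1,"yaw": 0,"claw": 0}
    - {"tx": 0,"ty": 0,"tz": 0,"yaw": 0,"claw": 0}
    - {"tx": 0,"ty": 0,"tz": 0,"yaw": 0,"claw": 0}

```text
time_s: 7.8
position: [0.5248, -0.0838, 0.0769]
tool_rot: [[0.969, 0.247, 0.001], [0.247, -0.969, -0.001], [0.001, 0.001, -1.0]]
ft_force: [-3.6, 0.4, 13.4]
grip_width: -0.0
gripper_force: 6.6
```

Call:
servo_tool:
  steps:
    - {"tx": 0,"ty": 0,"tz": 2,"yaw": 0,"claw": 0}
    - {"tx": 0,"ty": 0,"tz": 2,"yaw": 0,"claw": 2}
    - {"tx": 0,"ty": 0,"tz": 2,"yaw": 0,"claw": 5}
    - {"tx": -0.45,"ty": 1.8,"tz": 0.5,"yaw": 0,"claw": 5}
    - {"tx": -0.45,"ty": 1.8,"tz": 0.5,"yaw": 0,"claw": 5}
    - {"tx": -0.45,"ty": 1.8,"tz": 0,"yaw": 0,"claw": 5}
    - {"tx": -0.45,"ty": 1.8,"tz": 0,"yaw": 0,"claw": 5}
    - {"tx": 0,"ty": 0,"tz": 0,"yaw": 0,"claw": 5}
    - {"tx": 0,"ty": 0,"tz": 0,"yaw": 0,"claw": 5}

```text
time_s: 8.7
position: [0.5065, -0.0112, 0.1454]
tool_rot: [[0.969, 0.248, -0.001], [0.248, -0.969, -0.0], [-0.001, -0.0, -1.0]]
ft_force: [-0.7, 0.0, -0.5]
grip_width: 0.05
gripper_force: 0.0
```

```bash
python3 - <<'E'
from h import *
print(env.observe()['position'])
im,d,cm=snap('wrist','w3');P=cloud(d,cm);z=P[...,2]
def rep(n,x,y,r,lo,hi):
    m=(z>lo)&(z<hi)&(np.hypot(P[...,0]-x,P[...,1]-y)<r);q=P[m][:,:2].astype(np.float32)*1000
    print(n,m.sum(),np.median(z[m]) if m.any() else '',cv2.minAreaRect(q) if m.sum()>5 else '')
rep('grip',.507,-.012,.02,.083,.092)
rep('btn',.5245,-.0838,.01,.05,.075)
im,d,cm=snap('top','t3');P=cloud(d,cm);z=P[...,2];rep('btn top',.5245,-.0838,.01,.05,.075)
im,d,cm=load('top0');P=cloud(d,cm);z=P[...,2];rep('btn top0',.5245,-.0838,.01,.05,.075)
E
```

```text
[ 0.50652308 -0.01117987  0.14542995]
grip 1469 0.08684283260754108 ((506.1933898925781, -10.513858795166016), (20.09972381591797, 23.88045883178711), 13.32455062866211)
btn 757 0.058098471223980375 ((524.5499877929688, -83.6771469116211), (19.630990982055664, 19.531269073486328), 4.57296895980835)
btn top 0  
btn top0 98 0.06669963948351532 ((524.7869262695312, -83.9021224975586), (18.236244201660156, 19.218507766723633), 44.18974685668945)
```

View pics/w3.png

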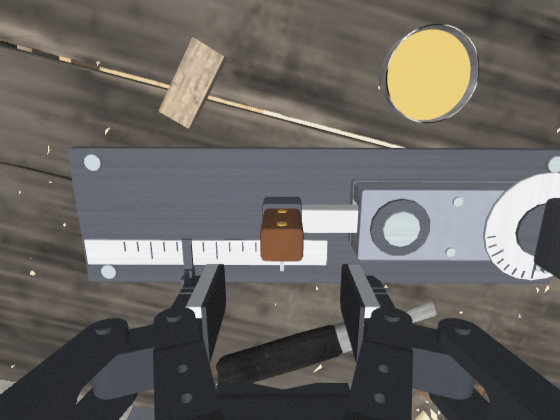

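The button is down at 58 mm. The grip is at (282,235) between the fingers, the index at (282,266) and the clip at (187,258). I'll measure index to clip from this view.

```bash
python3 - <<'E'
from h import *
im,d,cm=load('w3');P=cloud(d,cm)
a=np.radians(14.0);c,s=np.cos(a),np.sin(a);R=np.array([[c,-s],[s,c]])
g=(P[...,:2]-[.519,-.060])@R*1000; z=P[...,2]*1000
for v in range(240,284,4):
    r=[(u,g[v,u].round(1).tolist(),z[v,u].round(1)) for u in range(170,205) if z[v,u]>17.5]
    i=[(u,g[v,u].round(1).tolist(),z[v,u].round(1)) for u in range(265,300) if z[v,u]>18.5]
    print(v,len(r),r[:1],r[-1:],'IDX',len(i),i[:1],i[-1:])
E
```

```text
240 11 [(178, [72.0, 51.0], np.float64(269.0))] [(190, [-23.5, 119.6], np.float64(18.9))] IDX 35 [(265, [2.9, 60.1], np.float64(87.2))] [(299, [2.8, 41.6], np.float64(86.7))]
244 8 [(182, [-27.0, 126.0], np.float64(18.3))] [(190, [-26.8, 119.9], np.float64(18.6))] IDX 35 [(265, [0.8, 60.1], np.float64(88.0))] [(299, [0.8, 41.6], np.float64(87.7))]
248 9 [(182, [-29.8, 125.9], np.float64(19.3))] [(190, [-30.2, 120.2], np.float64(18.1))] IDX 35 [(265, [-1.9, 60.1], np.float64(87.0))] [(299, [-1.9, 41.5], np.float64(86.7))]
252 8 [(182, [-33.7, 126.6], np.float64(17.8))] [(191, [-33.5, 119.7], np.float64(18.1))] IDX 35 [(265, [-4.5, 60.2], np.float64(86.4))] [(299, [-4.4, 41.4], np.float64(86.5))]
256 8 [(183, [-36.4, 125.7], np.float64(19.1))] [(191, [-36.4, 119.7], np.float64(19.0))] IDX 35 [(265, [-6.7, 60.2], np.float64(86.8))] [(299, [-6.3, 41.4], np.float64(87.5))]
260 9 [(183, [-40.4, 126.4], np.float64(17.5))] [(192, [-40.3, 119.5], np.float64(17.7))] IDX 35 [(265, [-9.2, 60.2], np.float64(86.7))] [(299, [-9.3, 41.3], np.float64(86.1))]
264 9 [(183, [-43.6, 126.6], np.float64(17.8))] [(192, [-43.1, 119.4], np.float64(18.8))] IDX 4 [(280, [-39.1, 52.1], np.float64(26.5))] [(283, [-39.7, 49.9], np.float64(25.2))]
268 10 [(184, [-47.0, 126.1], np.float64(17.8))] [(204, [9.8, 82.2], np.float64(137.5))] IDX 4 [(280, [-42.7, 52.1], np.float64(25.7))] [(283, [-42.4, 49.9], np.float64(26.3))]
272 12 [(183, [-48.3, 125.9], np.float64(21.9))] [(204, [10.1, 81.3], np.float64(141.8))] IDX 0 [] []
276 23 [(182, [-46.9, 123.9], np.float64(31.4))] [(204, [9.9, 80.7], np.float64(144.7))] IDX 1 [(275, [72.0, 51.0], np.float64(269.0))] [(275, [72.0, 51.0], np.float64(269.0))]
280 25 [(180, [-47.2, 123.8], np.float64(37.2))] [(204, [9.9, 80.0], np.float64(148.1))] IDX 0 [] []
```

Call:
servo_tool:
  steps:
    - {"tx": 0,"ty": 0.05,"tz": -1.5,"yaw": 0,"claw": 5}
    - {"tx": 0,"ty": 0,"tz": -1.5,"yaw": 0,"claw": 5}
    - {"tx": 0,"ty": 0,"tz": -1.5,"yaw": 0,"claw": 5}
    - {"tx": 0,"ty": 0,"tz": -1.5,"yaw": 0,"claw": 5}
    - {"tx": 0,"ty": 0,"tz": -1.2,"yaw": 0,"claw": 5}
    - {"tx": 0,"ty": 0,"tz": 0,"yaw": 0,"claw": 1.5}
    - {"tx": 0,"ty": 0,"tz": 0,"yaw": 0,"claw": 1.5}
    - {"tx": 0,"ty": 0,"tz": 0,"yaw": 0,"claw": 1.5}
    - {"tx": 0,"ty": 0,"tz": 0,"yaw": 0,"claw": 1.5}
    - {"tx": 0,"ty": 0,"tz": 0,"yaw": 0,"claw": 1.5}
    - {"tx": 0,"ty": 0,"tz": 0,"yaw": 0,"claw": 1.5}
  newtons: 40

```text
time_s: 9.9
position: [0.5065, -0.0107, 0.0739]
tool_rot: [[0.969, 0.246, -0.001], [0.246, -0.969, 0.001], [-0.0, -0.001, -1.0]]
ft_force: [0.1, 5.5, -5.2]
grip_width: 0.0232
gripper_force: 40.4
```

Call:
servo_tool:
  steps:
    - {"tx": -0.11,"ty": 0.44,"tz": 0,"yaw": 0,"claw": 1.5}
    - {"tx": -0.11,"ty": 0.44,"tz": 0,"yaw": 0,"claw": 1.5}
    - {"tx": -0.11,"ty": 0.44,"tz": 0,"yaw": 0,"claw": 1.5}
    - {"tx": -0.11,"ty": 0.44,"tz": 0,"yaw": 0,"claw": 1.5}
    - {"tx": -0.11,"ty": 0.44,"tz": 0,"yaw": 0,"claw": 1.5}
    - {"tx": -0.11,"ty": 0.44,"tz": 0,"yaw": 0,"claw": 1.5}
    - {"tx": -0.11,"ty": 0.44,"tz": 0,"yaw": 0,"claw": 1.5}
    - {"tx": -0.11,"ty": 0.44,"tz": 0,"yaw": 0,"claw": 1.5}
    - {"tx": -0.11,"ty": 0.44,"tz": 0,"yaw": 0,"claw": 1.5}
    - {"tx": -0.11,"ty": 0.44,"tz": 0,"yaw": 0,"claw": 1.5}
    - {"tx": -0.11,"ty": 0.44,"tz": 0,"yaw": 0,"claw": 1.5}
    - {"tx": -0.11,"ty": 0.44,"tz": 0,"yaw": 0,"claw": 1.5}
    - {"tx": -0.11,"ty": 0.44,"tz": 0,"yaw": 0,"claw": 1.5}
    - {"tx": -0.11,"ty": 0.44,"tz": 0,"yaw": 0,"claw": 1.5}
    - {"tx": 0,"ty": 0,"tz": 0,"yaw": 0,"claw": 1.5}
    - {"tx": 0,"ty": 0,"tz": 0,"yaw": 0,"claw": 1.5}
    - {"tx": 0,"ty": 0,"tz": 0,"yaw": 0,"claw": 1.5}

```text
time_s: 11.6
position: [0.4913, 0.0499, 0.0739]
tool_rot: [[0.969, 0.246, -0.0], [0.246, -0.969, -0.001], [-0.0, 0.001, -1.0]]
ft_force: [-0.3, -4.7, -6.8]
grip_width: 0.0236
gripper_force: 40.4
```

```bash
python3 - <<'E'
from h import *
im,d,cm=snap('wrist','w4');cv2.imwrite('pics/w4c.png',cv2.resize(im[200:330,200:380,::-1],None,fx=4.2,fy=4.2,interpolation=cv2.INTER_CUBIC))
P=cloud(d,cm)
a=np.radians(14.0);c,s=np.cos(a),np.sin(a);R=np.array([[c,-s],[s,c]])
def G(P): return (P[...,:2]-[.519,-.060])@R*1000
g=G(P);z=P[...,2]*1000
for n,m in(('idx/clip',(g[...,0]<-14)&(g[...,0]>-60)&(z>22)&(z<40)&(abs(g[...,1]-118)<25)),):
    for x0 in range(-60,-14,4):
        q=g[m&(abs(g[...,0]-x0)<2)]
        if len(q):print(n,x0,len(q),q[:,1].min().round(1),q[:,1].max().round(1),np.median(q[:,1]).round(1))
im,d,cm=snap('side','s4');g=G(cloud(d,cm));z=cloud(d,cm)[...,2]*1000
cv2.imwrite('pics/s4c.png',cv2.resize(im[195:265,170:270,::-1],None,fx=6,fy=6,interpolation=cv2.INTER_CUBIC))
for x0 in range(-60,-14,4):
    q=g[(abs(g[...,0]-x0)<2)&(z>22)&(z<40)&(abs(g[...,1]-118)<25)]
    if len(q):print('side',x0,len(q),q[:,1].min().round(1),q[:,1].max().round(1),np.median(q[:,1]).round(1))
E
```

```text
idx/clip -56 8 121.6 124.1 122.8
idx/clip -52 35 121.5 124.1 122.5
idx/clip -48 25 121.9 124.1 123.0
side -56 5 119.8 122.4 121.6
side -52 10 120.2 124.9 121.4
side -48 6 122.0 123.5 122.1
side -44 3 110.2 111.1 110.4
side -40 3 111.9 113.3 113.3
side -36 2 111.7 112.2 111.9
side -32 3 110.4 113.1 113.1
side -28 4 108.1 115.2 111.7
side -24 3 110.6 111.9 111.8
side -20 3 112.8 113.9 113.4
side -16 23 101.8 121.8 111.4
```

View pics/w4c.png

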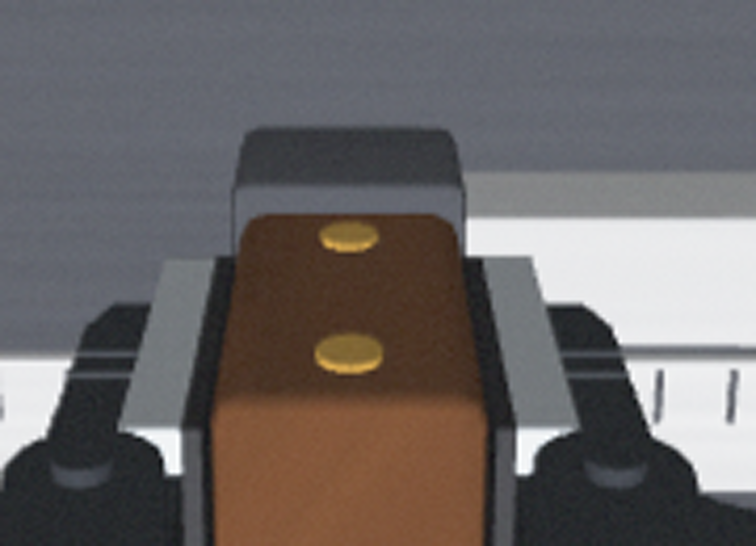

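View pics/s4c.png

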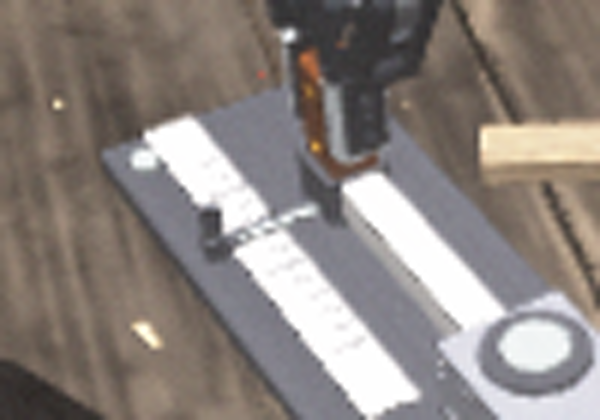

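The side crop shows the index short of the clip blade by about 9–10 mm (index y≈112, blade 121.7). The motion count gives 9 mm. Moving 9.3 mm.

Call:
servo_tool:
  steps:
    - {"tx": -0.06,"ty": 0.225,"tz": 0,"yaw": 0,"claw": 1.5}
    - {"tx": -0.06,"ty": 0.225,"tz": 0,"yaw": 0,"claw": 1.5}
    - {"tx": -0.05,"ty": 0.225,"tz": 0,"yaw": 0,"claw": 1.5}
    - {"tx": -0.05,"ty": 0.225,"tz": 0,"yaw": 0,"claw": 1.5}
    - {"tx": 0,"ty": 0,"tz": 0,"yaw": 0,"claw": 1.5}
    - {"tx": 0,"ty": 0,"tz": 0,"yaw": 0,"claw": 1.5}
    - {"tx": 0,"ty": 0,"tz": 0,"yaw": 0,"claw": 1.5}
    - {"tx": 0,"ty": 0,"tz": 0,"yaw": 0,"claw": 1.5}

```text
time_s: 12.5
position: [0.4891, 0.0588, 0.074]
tool_rot: [[0.969, 0.246, -0.0], [0.246, -0.969, -0.001], [-0.001, 0.001, -1.0]]
ft_force: [-0.2, -4.9, -5.4]
grip_width: 0.0235
gripper_force: 40.4
```

```bash
python3 - <<'E'
from h import *
a=np.radians(14.0);c,s=np.cos(a),np.sin(a);R=np.array([[c,-s],[s,c]])
G=lambda P:(P[...,:2]-[.519,-.060])@R*1000
A=[];B=[];D=[]
for i in range(3):
    im,d,cm=snap('side','s5%d'%i);P=cloud(d,cm);g=G(P);z=P[...,2]*1000
    sel=lambda a,b:(g[...,0]>a)&(g[...,0]<b)&(z>22)&(z<40)&(abs(g[...,1]-118)<15)
    A+=list(g[sel(-58,-46)][:,1]);B+=list(g[sel(-42,-18)&(z<28)][:,1])
    k=(abs(g[...,0])<30)&(abs(g[...,1]+115)<30)&(z>88);D.append(cv2.minAreaRect(g[k].astype(np.float32))[1:])
print('clip',np.median(A),len(A),'idx',np.median(B),len(B),D)
cv2.imwrite('pics/s5c.png',cv2.resize(im[195:335,170:320,::-1],None,fx=4.2,fy=4.2,interpolation=cv2.INTER_CUBIC))
E
```

```text
clip 121.55207197961616 61 idx 121.51145394990618 52 [((13.351423263549805, 42.562339782714844), 42.93858337402344), ((12.310551643371582, 43.61875915527344), 46.48271560668945), ((12.863897323608398, 43.579864501953125), 44.73040771484375)]
```

View pics/s5c.png

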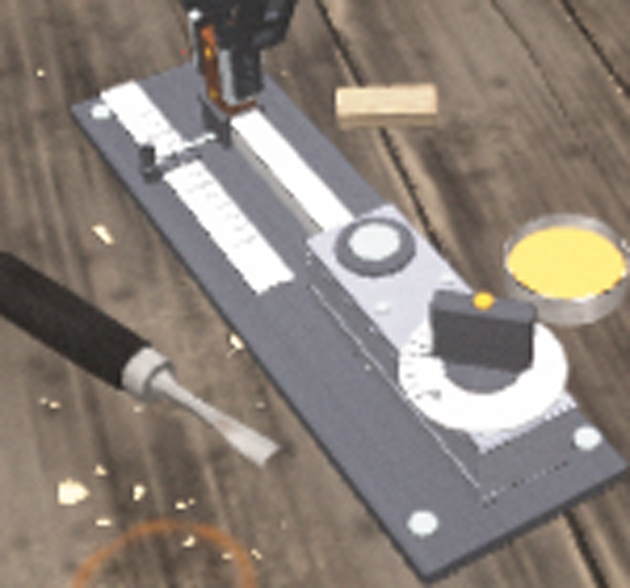

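The index is in line with the clip blade (121.5 mm against 121.6 mm). The pointer has been carried to about 45° (0.79 rad), the button is down, and the loose things haven't moved. Handing in.

```bash
python3 -c "
from rig import env
print(env.close_job())"
```

```text
the job is handed in; nothing more can be done
None
```

I handed the job in with the gripper holding the arm, its index level with the clip to within about 1 mm by my measurement. The knob was first turned back to zero and the lock button pushed down. The peak pointer had been carried to about 0.79 rad, and the hand-in gave no verdict.

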